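Clear the scraps off a test fixture's lid, then hold the lid open at 60 degrees

ROBOT

A 7-joint arm with a two-finger parallel gripper is mounted at the origin on the work surface. World frame = base frame: x ahead of the robot, y to its left, z up, the work surface at z = 0. Lengths are in m, angles in rad, forces in N, time in s.
With the tool pointing down it reaches from about 0.4 to 0.85 m from the base axis. Payload 10.4 kg.
Tool frame: the origin (TCP) lies between the finger pads; the fingertips stand 14 mm ahead of it and the grasp point (between the pads) lies 5 mm behind it; z points along the fingers, y is the direction in which the jaws open and shut (so a half turn about z gives the same grasp; the last joint's range is limited). The gripper opens to 87 mm and grips with 3 to 60 N. Pads are 19 mm wide; open, the fingers measure 117 mm over their backs; the gripper's body (75 mm by 190 mm) begins 51 mm behind the grasp point.
Start: joints at [1.185, 0.332, -0.065, 1.46, 0.022, 1.35, -0.088], TCP at [0.222, -0.584, 0.197] pointing down, gripper open.
Joint ranges: [-2.6, 2.6], [-0.5, 2.12], [-1.47, 1.34], [0.16, 2.42], [-1.27, 4.41], [0.06, 2.06], [-2.6, 2.6]. Speed limits (rad/s): [2.22, 2.22, 2.79, 2.79, 3.14, 3.14, 3.14].

INTERFACE

Orientations are given as a unit quaternion [x, y, z, w].
In Python, from bench import readout, camera, calibration, order gives the robot as it stands.
- The arm moves only by the tool apply_moves, never from a script. Its argument "deltas" is a list of rows, each an object with "translation": the shift along the world's x, y, z in m, a list of three; "turn": the turn, a rotation vector about the world's x, y, z in rad, a list of three; "hand": the finger opening in m, from 0 to 0.087. A call has 1 to 5 rows; each row shifts and turns the pose as measured when the row begins; what a row does not reach is not made up. A row lasts 1/10 s, in which the tool goes at most 50 mm and 8.59 degrees, less where a joint would pass 70% of its speed; a pose out of reach is approached as far as the arm can. A call with a gripper value outside its range is refused whole. The fingers move at their own pace and stop on an object; "newtons" is the grip in N (left out, the last holds). Time passes only in rows, so rows that do not move let the fingers close. It gives the time, the measured TCP pose, the force and the opening at its end, in the units of the state.
- readout.read_state(): the state, without advancing time (a new reading comes with each control period).
- camera(name): name is "scene" or "side" or "wrist"; returns the picture (480x640x3 uint8, red, green, blue); there is no depth.
- calibration(name): a dict with "fx", "fy", "cx", "cy" (pixels), "D" ([k1, k2, p1, p2, k3] as OpenCV has them; the pictures are not rectified), "extrinsics" (4x4, takes a point from world to camera coordinates). Camera axes: x right, y down, z forward; pixel columns grow to the right and rows downward; lengths in m; the calibration is good to about 2 mm. A picture is of the moment at which its call begins: read the wrist's pose just before it. calibration takes no time and is no camera call; for the wrist camera it gives the pose at the moment of the call.
- order.close_job(): hands the job in, once; it reports no verdict.
The state is a dict: "time": time; "joint_positions": joint angles; "joint_vel": joint speeds; "joint_torque": joint torques, N m; "ee_pos": TCP position; "eef_rot": TCP orientation; "ft_force": force on the tool from outside, world axes, zero at the start; "torque": the same for the moment, N m; "width": finger opening in m.
Only numpy, scipy, OpenCV 4.12 (cv2) and the standard library are available. Lean on these libraries where they do the work, as an engineer would, in place of code of your own. Each camera call takes 0.05 s, during which the arm holds its last target. There are 200 camera calls.

TASK

Use the scraper block to sweep the four snapped-off board pieces from the closed lid of the test fixture into the scrap tray beside it, so that none can fall in among the probes (don't touch them with the gripper), and stand the scraper back upright on the bench. Then raise the lid by its front handle to 60 degrees from closed without letting it drop, and finish while still holding it there, as I need both hands at the probes and it falls shut by itself. Leave the multimeter, solder spool and screwdriver where they are.

Things in the scene. Friction and masses are not known exactly. Their poses are not given: they have to be found in the camera images.
- fixture: clamshell test fixture, a fixed grey box with an aluminium-framed lid hinged along its far (+x) edge. Origin: centre of its underside, on the bench. Its own x axis points from the handle side to the hinge side, y to its left. Base 200 (x) x 240 (y) x 74 mm high. Closed lid: flat plate from x = -104 to +96 mm, y = -130 to +130 mm, 18 mm thick, level top 92 mm above the bench. Hinge axis along y through x = +104 mm, 83 mm above the bench
- lid (a joint): angle of the fixture's lid in rad: 0 closed (rests on the base), grows as the lid opens upward about its far edge, stop at 1.5. 60 degrees is 1.047. Lid and handle weigh about 0.7 kg (varies by 20 %); no catch; lifted at the handle it needs about 3 to 4 N, and it falls shut from every angle if let go
- handle (a point): centre of the bar of the lid's steel handle, a U-shaped round bar of 12 mm diameter in front of the lid's front edge, which turns with the lid (z is the lid's normal, y along the bar). The bar runs along y, 120 mm between its two legs, its axis 45 mm in front of the lid's front edge (39 mm free gap), 253 mm from the hinge axis and, closed, level with it at 83 mm above the bench. The bar is round and can turn between finger pads as the lid swings
- scraper_mid (a point): the scraper block, standing upright beside the fixture: black sole 140 (x) x 30 (y) x 22 mm high with steel edges, and on it a wooden grip ridge 104 (x) x 22 (y) x 40 mm high; 62 mm high in all, 160 g. The point is the centre of the ridge, 42 mm above the flat sole; x runs along the block's length
- scraper: the same scraper block, origin at the centre of its sole's underside
- tray: open steel scrap tray, 220 (x) x 100 (y) mm, 45 mm high, walls and floor 3 mm, loose, 450 g, standing close against either the left or the right side of the fixture, its near wall under the lid's overhanging side edge, so that what is pushed off that edge drops into it. Origin: centre of its underside
- scrap1_mid (a point): a snapped-off edge piece of metal-core circuit board, aluminium with a white face, 38 x 28 x 3.5 mm, 10 g, lying flat on the closed lid; the point is its centre
- scrap2_mid (a point): a snapped-off edge piece of metal-core circuit board, aluminium with a white face, 38 x 28 x 3.5 mm, 10 g, lying flat on the closed lid; the point is its centre
- scrap3_mid (a point): a snapped-off edge piece of metal-core circuit board, aluminium with a white face, 38 x 28 x 3.5 mm, 10 g, lying flat on the closed lid; the point is its centre
- scrap4_mid (a point): a snapped-off edge piece of metal-core circuit board, aluminium with a white face, 38 x 28 x 3.5 mm, 10 g, lying flat on the closed lid; the point is its centre
- meter: multimeter lying face up on the side of the fixture away from the tray, 165 x 80 x 38 mm, a bystander; origin under its centre
- spool: reel of solder wire standing on its flange, 64 mm diameter, 50 mm high, a bystander; origin under its centre
- driver: screwdriver lying on the bench, 160 mm long, a bystander; origin under its middle
- scrap1: the same piece as scrap1_mid, origin at the centre of its underside
- scrap2: the same piece as scrap2_mid, origin at the centre of its underside
- scrap3: the same piece as scrap3_mid, origin at the centre of its underside
- scrap4: the same piece as scrap4_mid, origin at the centre of its underside
Things that resemble listed ones, but are neither listed nor needed, are in the scene too. What is shaped like the scraper but blue or yellow is not meant.

How it is judged:
On the way, in this order (a step that is already met when the one before it is completed fails the run):
1. all four pieces lie in the scrap tray, the lid still closed and the scraper in the gripper (x of scrap1_mid in the frame of tray between -0.11 and 0.11 m and y of scrap1_mid in the frame of tray between -0.05 and 0.05 m and z of scrap1_mid in the frame of tray between 0 and 0.045 m and x of scrap2_mid in the frame of tray between -0.11 and 0.11 m and y of scrap2_mid in the frame of tray between -0.05 and 0.05 m and z of scrap2_mid in the frame of tray between 0 and 0.045 m and x of scrap3_mid in the frame of tray between -0.11 and 0.11 m and y of scrap3_mid in the frame of tray between -0.05 and 0.05 m and z of scrap3_mid in the frame of tray between 0 and 0.045 m and x of scrap4_mid in the frame of tray between -0.11 and 0.11 m and y of scrap4_mid in the frame of tray between -0.05 and 0.05 m and z of scrap4_mid in the frame of tray between 0 and 0.045 m and value of joint lid below 0.05 rad and contact force between the fingers and scraper above 0.5 N), for 0.2 s.
2. the scraper stands upright on the bench, let go, the lid still closed (height (world z) of scraper_mid below 0.05 m and angle between scraper_mid's own z axis and vertical below 0.2 rad and horizontal distance between scraper_mid and tray above 0.09 m and contact force between the fingers and scraper below 0.1 N and value of joint lid below 0.05 rad), for 0.2 s.
3. the lid is held by its handle at 60 degrees (value of joint lid between 0.96 and 1.134 rad and velocity of joint lid between -0.1 and 0.1 rad/s and contact force between the fingers and handle_bar above 0.8 N), for 0.3 s.
At the end, for the whole second after the job is handed in: the lid stands still at 60 degrees (within 5 degrees either way), carried by the fingers on its handle; all four pieces lie in the scrap tray; the scraper stands upright on the bench outside the tray, at rest and touching neither the gripper nor the fixture (all of step 3 and x of scrap1_mid in the frame of tray between -0.11 and 0.11 m and y of scrap1_mid in the frame of tray between -0.05 and 0.05 m and z of scrap1_mid in the frame of tray between 0 and 0.045 m and x of scrap2_mid in the frame of tray between -0.11 and 0.11 m and y of scrap2_mid in the frame of tray between -0.05 and 0.05 m and z of scrap2_mid in the frame of tray between 0 and 0.045 m and x of scrap3_mid in the frame of tray between -0.11 and 0.11 m and y of scrap3_mid in the frame of tray between -0.05 and 0.05 m and z of scrap3_mid in the frame of tray between 0 and 0.045 m and x of scrap4_mid in the frame of tray between -0.11 and 0.11 m and y of scrap4_mid in the frame of tray between -0.05 and 0.05 m and z of scrap4_mid in the frame of tray between 0 and 0.045 m and height (world z) of scraper_mid below 0.05 m and angle between scraper_mid's own z axis and vertical below 0.2 rad and horizontal distance between scraper_mid and tray above 0.09 m and contact force between the fingers and scraper below 0.1 N and contact force between scraper and fixture below 0.05 N and linear speed of scraper below 0.02 m/s); the arm keeps its last pose, push and grip.
It fails at once if a board piece touched by the gripper (contact force between any of the fingers, the arm and scrap1 above 0.3 N or contact force between any of the fingers, the arm and scrap2 above 0.3 N or contact force between any of the fingers, the arm and scrap3 above 0.3 N or contact force between any of the fingers, the arm and scrap4 above 0.3 N).
It fails at once if the lid lifted while a piece still lies on it (value of joint lid above 0.12 rad and height (world z) of any of scrap1_mid, scrap2_mid, scrap3_mid, scrap4_mid above 0.07 m).
It fails at once if the lid dropped (falling faster than 1.5 rad/s) (velocity of joint lid below -1.5 rad/s).
It fails at once if the multimeter, solder spool or screwdriver shifted by more than 3 cm (distance of any of meter, spool, driver from where it was at the start of the episode above 0.03 m).
It also fails if it takes over 69 s, if anything falls off the work surface, if the arm or the gripper's body presses on something with over 40 N, if the wrist force passes 120 N, or if a joint passes its speed limit or range.

## Working session

There is one attempt and no reset: what is moved stays moved. The work goes in short steps, Python scripts to look and compute and a tool call to move; the robot and the scene stay as the last step left them, time stands still between calls to the robot, and variables do not carry over. Pictures are saved under pics/ and viewed, about 8 in all and at most 12, crops included, and the job is handed in when it is done.

Besides the shell and the picture viewer there is one more tool, called after "Request:" as a command line: name --argument value ..., lists and objects as JSON in quotes. apply_moves: Moves the arm, as the interface text tells. Its arguments: {"type":"object","properties":{"deltas":{"type":"array","items":{"type":"object","properties":{"translation":{"type":"array","items":{"type":"number"}},"turn":{"type":"array","items":{"type":"number"}},"hand":{"type":"number"}}}},"newtons":{"type":"number"}},"required":["deltas"]}

```bash
mkdir -p pics
cat > h.py <<'E'
import numpy as np, cv2
from bench import readout, camera, calibration, order
def ray(name,uv,cal=None):
    c=cal or calibration(name); K=np.array([[c['fx'],0,c['cx']],[0,c['fy'],c['cy']],[0,0,1.]])
    T=np.array(c['extrinsics']); R,t=T[:3,:3],T[:3,3]
    p=cv2.undistortPoints(np.array(uv,float).reshape(-1,1,2),K,np.array(c['D'],float)).reshape(-1,2)
    d=np.c_[p,np.ones(len(p))]@R
    return -R.T@t,d
def onz(name,uv,z,cal=None):
    o,d=ray(name,uv,cal); z=np.broadcast_to(z,(len(d),))
    return o+d*((z-o[2])/d[:,2])[:,None]
def proj(name,P,cal=None):
    c=cal or calibration(name); K=np.array([[c['fx'],0,c['cx']],[0,c['fy'],c['cy']],[0,0,1.]])
    T=np.array(c['extrinsics']); return cv2.projectPoints(np.array(P,float).reshape(-1,1,3),cv2.Rodrigues(T[:3,:3])[0],T[:3,3],K,np.array(c['D'],float))[0].reshape(-1,2)
def shot(name,f):
    im=camera(name); cv2.imwrite('pics/'+f,im[:,:,::-1]); return im
E
python3 - <<'E'
from h import *
for n in('scene','side'):
    shot(n,n+'0.png'); c=calibration(n); print(n,c['fx'],np.round(c['extrinsics'],3).tolist())
s=readout.read_state(); print(s['time'],s['ee_pos'],s['eef_rot'],s['ft_force'],s['width'])
E
```

```text
scene 564.3893728513325 [[0.157, 0.988, 0.003, 0.013], [0.696, -0.108, -0.71, -0.332], [-0.701, 0.114, -0.704, 2.037], [0.0, 0.0, 0.0, 1.0]]
side 500.24155633685814 [[-0.986, -0.168, 0.008, 0.532], [-0.1, 0.545, -0.832, 0.186], [0.136, -0.821, -0.554, 1.014], [0.0, 0.0, 0.0, 1.0]]
0.1 [ 0.22167342 -0.58396294  0.1962464 ] [ 9.83592497e-01  1.80403446e-01 -1.40905024e-04 -6.13670405e-04] [-0.1928856   0.3396663   0.25679198] 0.08668899241853657
```

View pics/scene0.png

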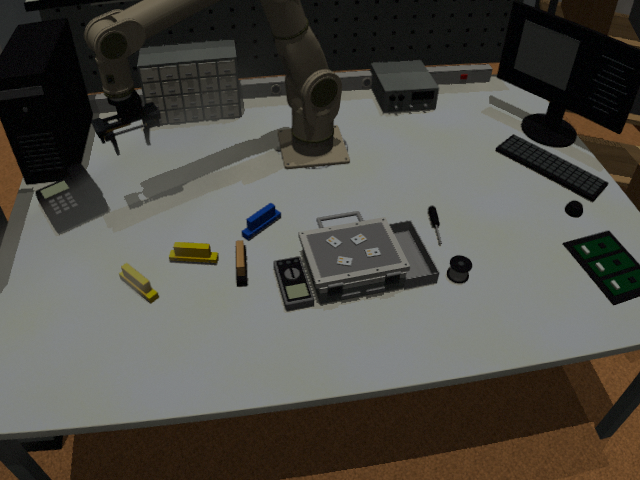

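View pics/side0.png

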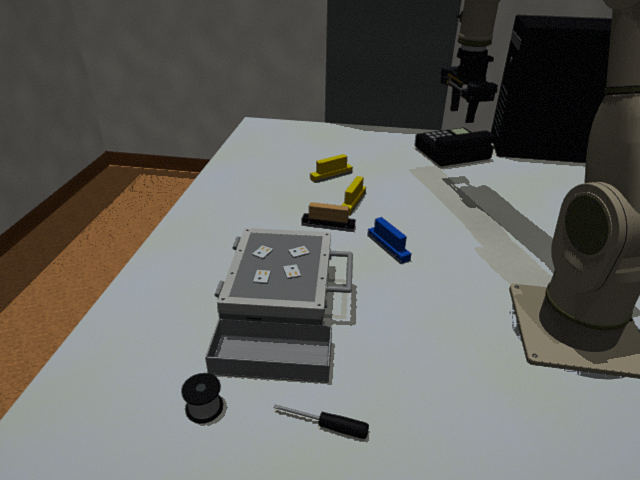

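Scene: fixture around (352,255), the tray on its +y side around (410,255), wooden scraper at (241,262), meter at (293,282). Side: scraper at (328,213), handle at (342,270). Next I'll measure with masks and an enlarged crop.

Run:
```python
from h import *
a=cv2.imread('pics/scene0.png'); b=cv2.imread('pics/side0.png')
A=cv2.resize(a[200:320,220:450],None,fx=3.4,fy=3.4,interpolation=2)[:, :790]; B=cv2.resize(b[195:385,195:365],None,fx=3,fy=3,interpolation=2)
cv2.imwrite('pics/c1.png',A);cv2.imwrite('pics/c2.png',B)
for n,im,box in(('scene',a,(225,235,255,290)),('side',b,(295,195,365,235))):
    x0,y0,x1,y1=box; h=cv2.cvtColor(im[y0:y1,x0:x1],cv2.COLOR_BGR2HSV)
    m=((h[...,0]<22)&(h[...,1]>80)&(h[...,2]>50)).astype(np.uint8)
    cs,_=cv2.findContours(m,0,2); c=max(cs,key=cv2.contourArea)
    r=cv2.minAreaRect(c); print(n,cv2.contourArea(c),np.round(cv2.boxPoints(r)+[x0,y0],1).tolist())
    print((c.reshape(-1,2)+[x0,y0]).tolist())
for n,im,box in(('scene',a,(318,228,390,272)),('side',b,(245,240,315,290))):
    x0,y0,x1,y1=box; g=cv2.cvtColor(im[y0:y1,x0:x1],cv2.COLOR_BGR2GRAY)
    m=(g>145).astype(np.uint8); cs,_=cv2.findContours(m,0,2)
    for c in cs:
        if cv2.contourArea(c)>20:
            u=np.array(cv2.minAreaRect(c)[0])+[x0,y0]; print(n,cv2.contourArea(c),u.round(1),onz(n,[u],.0955).round(4))
```

```text
scene 180.0 [[236.0, 241.0], [244.0, 241.0], [244.0, 267.0], [236.0, 267.0]]
[[236, 241], [236, 266], [237, 267], [240, 267], [241, 266], [244, 266], [244, 262], [243, 261], [243, 245], [242, 244], [242, 241]]
side 151.5 [[308.8, 206.5], [309.4, 201.6], [348.4, 206.3], [347.9, 211.2]]
[[311, 202], [310, 203], [310, 204], [309, 205], [309, 206], [312, 206], [313, 207], [320, 207], [321, 208], [329, 208], [330, 209], [337, 209], [338, 210], [348, 210], [348, 207], [347, 207], [346, 206], [338, 206], [337, 205], [329, 205], [328, 204], [322, 204], [321, 203], [313, 203], [312, 202]]
side 113.5 [261.4 275.6] [[0.6356 0.0632 0.0955]]
side 120.5 [291.4 270.3] [[0.5805 0.0354 0.0955]]
side 97.0 [298.5 250.6] [[ 0.5796 -0.0346  0.0955]]
side 100.0 [262. 251.] [[ 0.656  -0.0195  0.0955]]
```

View pics/c1.png

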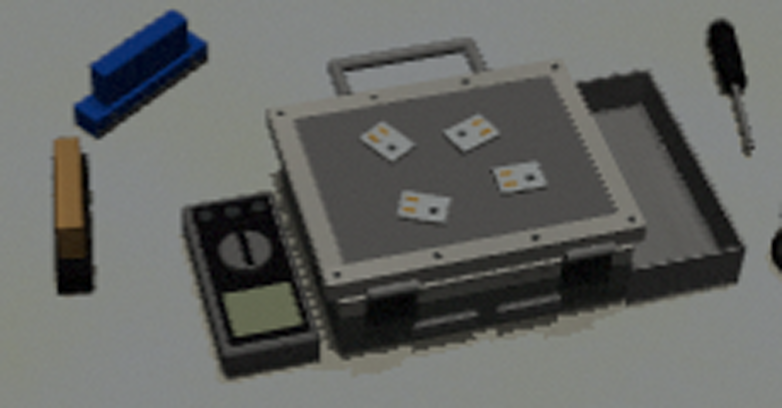

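View pics/c2.png

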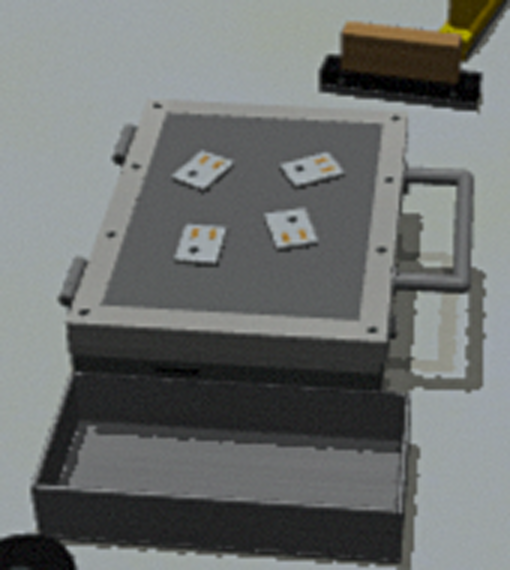

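Run:
```python
from h import *
s=lambda p:np.array(p)/3.4+[220,200]
t=lambda p:np.array(p)/3+[195,195]
def show(l,n,p,z): print(l,n,onz(n,p,z).round(4).tolist())
show('lid F-,F+,B+,B-','scene',s([(268,108),(564,62),(645,228),(332,282)]),.092)
show('lid','side',t([(406,115),(391,340),(70,322),(155,103)]),.092)
show('bar','scene',s([(334,64),(475,43)]),.083)
show('bar','side',t([(465,175),(465,285)]),.083)
show('ridge top','scene',s([(54,138),(80,138),(84,228),(56,228)]),.062)
show('ridge top','side',t([(343,24),(460,36),(459,44),(343,34)]),.062)
show('sole bot','scene',s([(58,292),(92,290)]),.0)
show('sole bot','side',t([(320,92),(479,109)]),.0)
show('tray top +y B,F','side',t([(33,488),(408,500)]),.045)
show('tray top +y F,B','scene',s([(648,72),(743,247)]),.045)
show('meter top','scene',s([(183,207),(268,192),(318,346),(228,363)]),.038)
show('pieces','scene',s([(387,141),(471,133),(520,178),(425,207)]),.0955)
```

```text
lid F-,F+,B+,B- scene [[0.5236, -0.1225, 0.092], [0.5065, 0.1354, 0.092], [0.7028, 0.15, 0.092], [0.7191, -0.1022, 0.092]]
lid side [[0.5229, -0.1189, 0.092], [0.4965, 0.1323, 0.092], [0.6954, 0.1512, 0.092], [0.7133, -0.1008, 0.092]]
bar scene [[0.4695, -0.0574, 0.083], [0.4617, 0.0682, 0.083]]
bar side [[0.4716, -0.062, 0.083], [0.4582, 0.0609, 0.083]]
ridge top scene [[0.5011, -0.3012, 0.062], [0.5044, -0.2795, 0.062], [0.6071, -0.2843, 0.062], [0.6037, -0.3066, 0.062]]
ridge top side [[0.6029, -0.2973, 0.062], [0.5004, -0.2953, 0.062], [0.4997, -0.2817, 0.062], [0.5999, -0.2803, 0.062]]
sole bot scene [[0.6177, -0.3114, 0.0], [0.6197, -0.2835, 0.0]]
sole bot side [[0.6205, -0.2812, 0.0], [0.479, -0.2791, 0.0]]
tray top +y B,F side [[0.6911, 0.2451, 0.045], [0.4729, 0.2155, 0.045]]
tray top +y F,B scene [[0.4818, 0.2241, 0.045], [0.6954, 0.242, 0.045]]
meter top scene [[0.574, -0.2014, 0.038], [0.5679, -0.1294, 0.038], [0.7361, -0.1152, 0.038], [0.742, -0.1862, 0.038]]
pieces scene [[0.5802, -0.033, 0.0955], [0.5817, 0.0367, 0.0955], [0.6377, 0.0643, 0.0955], [0.6569, -0.0173, 0.0955]]
```

Request:
apply_moves --deltas '[{"translation":[0.035,0.03,0],"turn":[0,0,-0.04],"hand":0.087},{"translation":[0.035,0.03,0],"turn":[0,0,-0.04],"hand":0.087},{"translation":[0.035,0.03,0],"turn":[0,0,-0.04],"hand":0.087},{"translation":[0.035,0.03,0],"turn":[0,0,-0.04],"hand":0.087},{"translation":[0.035,0.03,0],"turn":[0,0,-0.04],"hand":0.087}]' --newtons 30

```text
time: 0.6
ee_pos: [0.3926, -0.4329, 0.1936]
eef_rot: [0.998, 0.07, -0.003, -0.002]
ft_force: [-0.5, -0.6, -0.1]
width: 0.087
```

Request:
apply_moves --deltas '[{"translation":[0.035,0.03,0],"turn":[0,0,-0.04],"hand":0.087},{"translation":[0.035,0.03,0],"turn":[0,0,-0.04],"hand":0.087},{"translation":[0.035,0.03,0],"turn":[0,0,-0.04],"hand":0.087},{"translation":[0.035,0.03,0],"turn":[0,0,-0.04],"hand":0.087},{"translation":[0.0,0.0,0],"turn":[0,0,0],"hand":0.087}]'

```text
time: 1.1
ee_pos: [0.5414, -0.2994, 0.1919]
eef_rot: [1.0, -0.009, -0.003, -0.004]
ft_force: [0.1, 0.5, -0.2]
width: 0.0872
```

Run:
```python
from h import *
c=calibration('wrist'); im=shot('wrist','w1.png')
for z,P in((.062,[(.500,-.290),(.604,-.290),(.552,-.301),(.552,-.279)]),): print(proj('wrist',[(*p,z) for p in P],c).round(0).tolist())
h=cv2.cvtColor(im,cv2.COLOR_RGB2HSV); m=((h[...,0]<22)&(h[...,1]>80)&(h[...,2]>50)).astype(np.uint8)
m=cv2.morphologyEx(m,cv2.MORPH_OPEN,np.ones((3,3)))
cs,_=cv2.findContours(m,0,2); k=max(cs,key=cv2.contourArea); b=cv2.boxPoints(cv2.minAreaRect(k)); print(cv2.contourArea(k),b.round().tolist()); print(onz('wrist',b,.062,c).round(4).tolist(), onz('wrist',[b.mean(0)],.062,c))
```

```text
[[313.0, 266.0], [310.0, 156.0], [324.0, 214.0], [300.0, 214.0]]
2441.5 [[306.0, 266.0], [308.0, 156.0], [332.0, 156.0], [331.0, 266.0]]
[[0.5006, -0.2834, 0.062], [0.6046, -0.2882, 0.062], [0.6038, -0.3095, 0.062], [0.4998, -0.3068, 0.062]] [[ 0.55456849 -0.29706906  0.062     ]]
```

View pics/w1.png

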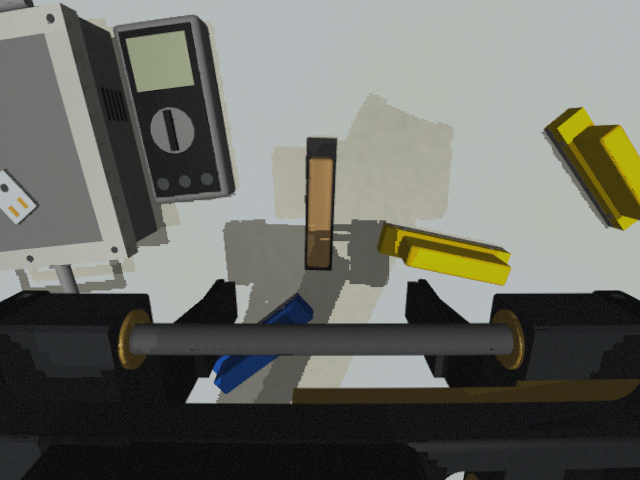

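Wrist view: the ridge is centred at about (319,211), with a yellow decoy close by at (380,240). I'll grip slightly toward +x with a narrower opening.

Request:
apply_moves --deltas '[{"translation":[0.01,0.003,-0.01],"turn":[0,0,-0.01],"hand":0.062},{"translation":[0.01,0.003,-0.03],"turn":[0,0,-0.01],"hand":0.062},{"translation":[0,0,-0.04],"turn":[0,0,0],"hand":0.062},{"translation":[0,0,-0.04],"turn":[0,0,0],"hand":0.062},{"translation":[0,0,-0.01],"turn":[0,0,0],"hand":0.062}]'

```text
time: 1.65
ee_pos: [0.5586, -0.3003, 0.0566]
eef_rot: [1.0, -0.025, -0.003, -0.002]
ft_force: [-0.2, 0.6, -0.4]
width: 0.0633
```

Request:
apply_moves --deltas '[{"translation":[0.002,0.006,-0.01],"turn":[0,0,0.01],"hand":0.062},{"translation":[0,0,-0.004],"turn":[0,0,0],"hand":0.062},{"translation":[0,0,0],"turn":[0,0,0],"hand":0.0},{"translation":[0,0,0],"turn":[0,0,0],"hand":0.0},{"translation":[0,0,0],"turn":[0,0,0],"hand":0.0}]'

```text
time: 2.15
ee_pos: [0.5618, -0.2962, 0.0448]
eef_rot: [1.0, -0.021, -0.001, -0.001]
ft_force: [0.1, 0.3, 1.1]
width: 0.0455
```

Request:
apply_moves --deltas '[{"translation":[0,0,0],"turn":[0,0,0],"hand":0.0},{"translation":[0,0,0],"turn":[0,0,0],"hand":0.0}]'

```text
time: 2.35
ee_pos: [0.5627, -0.2968, 0.0466]
eef_rot: [1.0, -0.021, -0.0, -0.0]
ft_force: [0.2, -0.0, 0.5]
width: 0.0298
```

Request:
apply_moves --deltas '[{"translation":[0,0,-0.003],"turn":[0,0,0],"hand":0.0},{"translation":[0,0,0],"turn":[0,0,0],"hand":0.0},{"translation":[0,0,0],"turn":[0,0,0],"hand":0.0},{"translation":[0,0,0],"turn":[0,0,0],"hand":0.0}]'

```text
time: 2.75
ee_pos: [0.5629, -0.297, 0.0439]
eef_rot: [1.0, -0.021, 0.0, -0.0]
ft_force: [0.5, -0.4, -0.4]
width: 0.0028
```

Run:
```python
from h import *
a=shot('side','s2.png');w=shot('wrist','w2.png');c=shot('scene','c2b.png')
A=cv2.resize(a[150:270,270:430],(560,420));C=cv2.resize(c[190:310,160:320],(560,420))
print(proj('wrist',[readout.read_state()['ee_pos']]), proj('side',[readout.read_state()['ee_pos']]))
cv2.imwrite('pics/m2.png',cv2.resize(np.vstack([np.hstack([A,C])]),(800,300))[:,:,::-1]); cv2.imwrite('pics/m2.png',np.vstack([cv2.resize(np.hstack([A,C]),(800,300)),cv2.resize(np.hstack([w[100:480],w[100:480]*0]),(800,300))[:, :800]])[:,:,::-1])
```

```text
[[320.88741197 278.88268259]] [[324.28741812 210.42263538]]
```

View pics/m2.png

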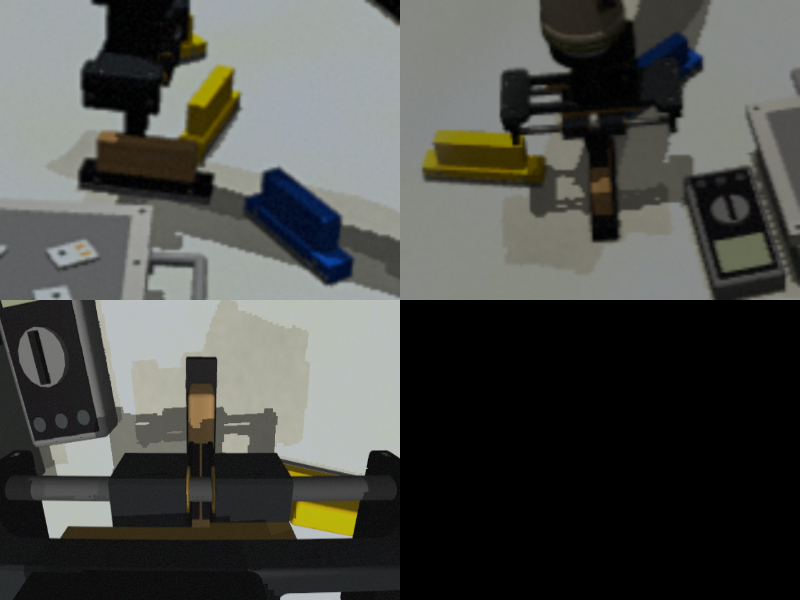

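Run:
```python
from h import *
s=readout.read_state(); print({k:np.round(s[k],4).tolist() for k in('time','ee_pos','eef_rot','joint_positions','width')})
w=cv2.imread('pics/w2.png');a=cv2.imread('pics/s2.png');c=cv2.imread('pics/c2b.png')
cal=calibration('wrist'); print(np.round(np.linalg.inv(np.array(cal['extrinsics'])),3).tolist())
print(proj('wrist',[(.604,-.3045,.062),(.604,-.2825,.062),(.56,-.305,.062),(.56,-.283,.062)],cal).round(0).tolist())
W=cv2.resize(w[200:420,200:440],None,fx=2,fy=2.2,interpolation=2)  #480x484
A=cv2.resize(a[170:240,290:370],(320,242),interpolation=2)
C=cv2.resize(c[215:285,210:290],(320,242),interpolation=2)
cv2.imwrite('pics/m3.png',np.hstack([W,np.vstack([A,C])]))
```

```text
{'time': 2.9, 'ee_pos': [0.563, -0.297, 0.044], 'eef_rot': [0.9998, -0.0209, 0.0003, -0.0001], 'joint_positions': [0.6014, 0.4894, -0.2442, 1.5859, 0.1287, 1.0817, -1.2883], 'width': 0.0005}
[[-0.04, -0.958, -0.284, 0.64], [-0.999, 0.038, 0.013, -0.3], [-0.001, 0.284, -0.959, 0.231], [0.0, 0.0, 0.0, 1.0]]
[[333.0, 216.0], [288.0, 217.0], [336.0, 297.0], [295.0, 298.0]]
```

View pics/m3.png

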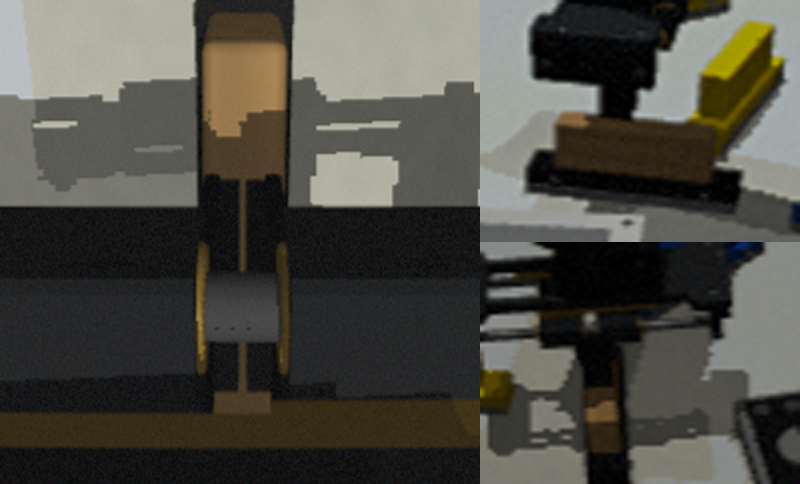

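The closed fingers are above the ridge: brown shows through the gap between them at about (243,220). So the tips are higher than the stated TCP offset says. I'll reopen and measure the tip height from the images.

Request:
apply_moves --deltas '[{"translation":[0,0,0],"turn":[0,0,0],"hand":0.062},{"translation":[0,0,0],"turn":[0,0,0],"hand":0.062},{"translation":[0,0,0],"turn":[0,0,0],"hand":0.062},{"translation":[0,0,0],"turn":[0,0,0],"hand":0.062},{"translation":[0,0,0],"turn":[0,0,0],"hand":0.062}]'

```text
time: 3.4
ee_pos: [0.563, -0.297, 0.044]
eef_rot: [1.0, -0.021, 0.0, -0.0]
ft_force: [-0.2, 0.8, 0.1]
width: 0.0328
```

Request:
apply_moves --deltas '[{"translation":[0,0,0],"turn":[0,0,0],"hand":0.062},{"translation":[0,0,0],"turn":[0,0,0],"hand":0.062},{"translation":[0,0,0],"turn":[0,0,0],"hand":0.062}]'

```text
time: 3.7
ee_pos: [0.563, -0.297, 0.044]
eef_rot: [1.0, -0.021, 0.0, -0.0]
ft_force: [0.3, 0.5, -0.5]
width: 0.0563
```

Run:
```python
from h import *
for z in(.03,.044,.062,.075): print(z,proj('side',[(.563,-.297,z)]).round(1),proj('scene',[(.563,-.297,z)]).round(1))
a=shot('side','s3.png');c=shot('scene','c3.png');w=shot('wrist','w3.png')
W=cv2.resize(w[150:420,150:490],(460,480),interpolation=2)
A=cv2.resize(a[170:240,290:370],(340,240),interpolation=2)
C=cv2.resize(c[215:285,210:290],(340,240),interpolation=2)
cv2.imwrite('pics/m4.png',np.hstack([W,np.vstack([A,C])])[:,:,::-1])
```

```text
0.03 [[324.2 215. ]] [[239.8 263.8]]
0.044 [[324.3 210.4]] [[239.4 260.4]]
0.062 [[324.4 204.5]] [[238.9 256. ]]
0.075 [[324.5 200.1]] [[238.5 252.7]]
```

View pics/m4.png

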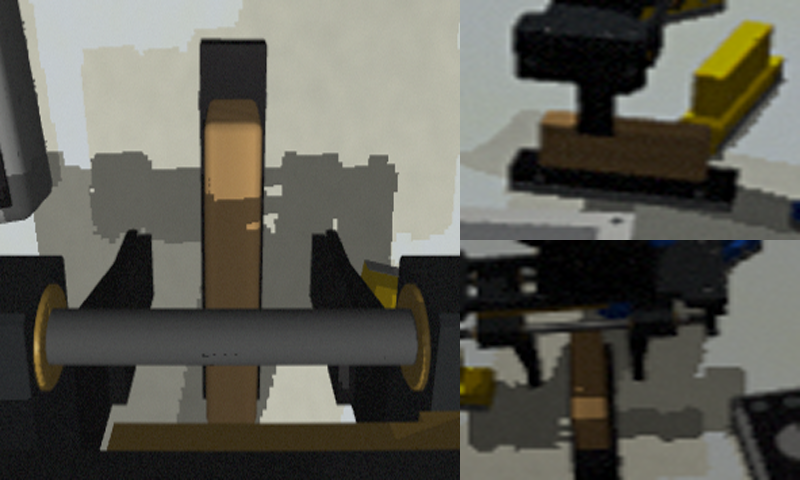

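Run:
```python
from h import *
for z in(.03,.05,.07,.09): print(z,proj('side',[(.563,-.266,z)]).round(1),proj('scene',[(.563,-.266,z),(.563,-.328,z)]).round(1).tolist())
o1,d1=ray('side',[(322.2,209.4)]);o2,d2=ray('scene',[(251.9,255.3)])
A=np.c_[d1[0],-d2[0]];t=np.linalg.lstsq(A,o2-o1,rcond=None)[0]; print(o1+d1[0]*t[0],o2+d2[0]*t[1])
```

```text
0.03 [[322.4 221.1]] [[250.8, 262.6], [228.9, 265.0]]
0.05 [[322.5 214.5]] [[250.3, 257.7], [228.2, 260.2]]
0.07 [[322.7 207.7]] [[249.8, 252.8], [227.5, 255.2]]
0.09 [[322.8 200.9]] [[249.3, 247.7], [226.8, 250.2]]
[ 0.56369364 -0.26340598  0.06651923] [ 0.56713469 -0.26096474  0.0632631 ]
```

Triangulated tip height is about 0.064 m with the TCP reading 0.044. The fingertips are therefore about 34 mm further back than stated, so I'll descend 36 mm more and watch the force.

Request:
apply_moves --deltas '[{"translation":[0,0,-0.012],"turn":[0,0,0],"hand":0.062},{"translation":[0,0,-0.012],"turn":[0,0,0],"hand":0.062},{"translation":[0,0,-0.012],"turn":[0,0,0],"hand":0.062},{"translation":[0,0,0],"turn":[0,0,0],"hand":0.062},{"translation":[0,0,0],"turn":[0,0,0],"hand":0.0}]'

```text
time: 4.35
ee_pos: [0.562, -0.2966, 0.0032]
eef_rot: [1.0, -0.021, -0.001, -0.001]
ft_force: [0.2, 1.2, 0.5]
width: 0.0587
```

Request:
apply_moves --deltas '[{"translation":[0,0,0.006],"turn":[0,0,0],"hand":0.0},{"translation":[0,0,0],"turn":[0,0,0],"hand":0.0},{"translation":[0,0,0],"turn":[0,0,0],"hand":0.0},{"translation":[0,0,0],"turn":[0,0,0],"hand":0.0},{"translation":[0,0,0],"turn":[0,0,0],"hand":0.0}]'

```text
time: 4.85
ee_pos: [0.5629, -0.297, 0.0113]
eef_rot: [1.0, -0.021, 0.0, -0.0]
ft_force: [-0.3, 0.3, 0.5]
width: 0.0219
```

Request:
apply_moves --deltas '[{"translation":[0,0,0],"turn":[0,0,0],"hand":0.0},{"translation":[0,0,0],"turn":[0,0,0],"hand":0.0},{"translation":[0,0,0],"turn":[0,0,0],"hand":0.0}]'

```text
time: 5.15
ee_pos: [0.5629, -0.297, 0.0112]
eef_rot: [1.0, -0.021, 0.0, -0.0]
ft_force: [-0.5, -1.2, -0.5]
width: 0.0218
```

Request:
apply_moves --deltas '[{"translation":[0,0,0.02],"turn":[0,0,0],"hand":0.0},{"translation":[0,0,0.04],"turn":[0,0,0],"hand":0.0},{"translation":[0,0,0.04],"turn":[0,0,0],"hand":0.0},{"translation":[0,0,0.035],"turn":[0,0,0],"hand":0.0},{"translation":[0.014,0.04,0],"turn":[0,0,0.025],"hand":0.0}]'

```text
time: 5.65
ee_pos: [0.5715, -0.2621, 0.1481]
eef_rot: [1.0, -0.013, -0.003, 0.0]
ft_force: [0.5, -1.7, -1.7]
width: 0.0217
```

Request:
apply_moves --deltas '[{"translation":[0.014,0.04,0],"turn":[0,0,0.025],"hand":0.0},{"translation":[0.014,0.04,0],"turn":[0,0,0.025],"hand":0.0},{"translation":[0.014,0.04,0],"turn":[0,0,0.025],"hand":0.0},{"translation":[0.01,0.03,0],"turn":[0,0,0.015],"hand":0.0},{"translation":[0,0,0],"turn":[0,0,0],"hand":0.0}]'

```text
time: 6.15
ee_pos: [0.6259, -0.1002, 0.1497]
eef_rot: [0.999, 0.036, -0.002, -0.001]
ft_force: [0.1, 0.3, -1.4]
width: 0.0215
```

Request:
apply_moves --deltas '[{"translation":[0.007,0.016,0],"turn":[0,0,0.016],"hand":0.0},{"translation":[0,0,-0.015],"turn":[0,0,0],"hand":0.0},{"translation":[0,0,-0.015],"turn":[0,0,0],"hand":0.0},{"translation":[0,0,-0.008],"turn":[0,0,0],"hand":0.0},{"translation":[0,0,0],"turn":[0,0,0],"hand":0.0}]'

```text
time: 6.65
ee_pos: [0.6324, -0.0843, 0.1078]
eef_rot: [0.999, 0.045, -0.003, -0.001]
ft_force: [-0.6, 0.5, -1.8]
width: 0.0219
```

Run:
```python
from h import *
a=shot('side','s5.png');c=shot('scene','c5.png')
A=cv2.resize(a[195:345,205:365],(400,375),interpolation=2)
C=cv2.resize(c[195:305,280:420],(400,314),interpolation=2)
cv2.imwrite('pics/m5.png',np.hstack([A,np.vstack([C,np.zeros((61,400,3),np.uint8)])])[:,:,::-1])
s=readout.read_state();print(s['ee_pos'],s['eef_rot'])
```

```text
[ 0.63312535 -0.08430223  0.10934026] [ 9.99006780e-01  4.45135067e-02 -1.95354215e-03 -4.30006435e-04]
```

View pics/m5.png

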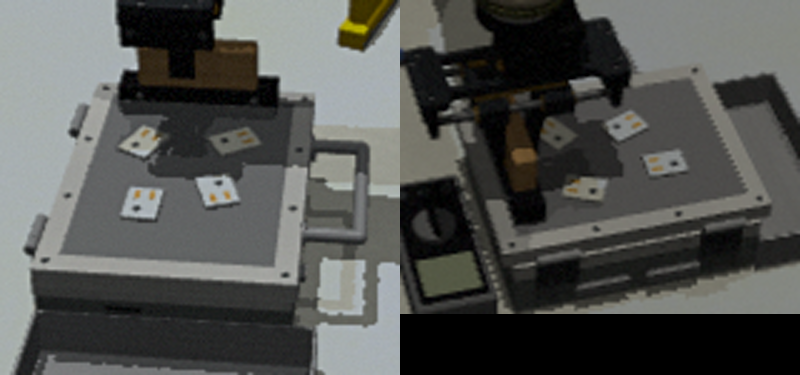

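Request:
apply_moves --deltas '[{"translation":[0,0,-0.004],"turn":[0,0,0],"hand":0.0},{"translation":[0,0,-0.003],"turn":[0,0,0],"hand":0.0},{"translation":[0,0,0],"turn":[0,0,0],"hand":0.0}]'

```text
time: 7.05
ee_pos: [0.634, -0.0852, 0.1035]
eef_rot: [0.999, 0.044, -0.001, -0.0]
ft_force: [-0.2, -0.8, -2.2]
width: 0.0217
```

Request:
apply_moves --deltas '[{"translation":[0,0,-0.002],"turn":[0,0,0],"hand":0.0},{"translation":[0,0,-0.001],"turn":[0,0,0],"hand":0.0},{"translation":[0,0,-0.001],"turn":[0,0,0],"hand":0.0}]'

```text
time: 7.35
ee_pos: [0.6345, -0.0854, 0.1032]
eef_rot: [0.999, 0.044, 0.0, 0.0]
ft_force: [-5.0, -0.2, 5.8]
width: 0.0219
```

Request:
apply_moves --deltas '[{"translation":[-0.002,0.015,-0.0005],"turn":[0,0,0],"hand":0.0},{"translation":[-0.002,0.02,-0.0005],"turn":[0,0,0],"hand":0.0},{"translation":[-0.002,0.02,-0.0005],"turn":[0,0,0],"hand":0.0},{"translation":[-0.002,0.02,-0.0005],"turn":[0,0,0],"hand":0.0},{"translation":[-0.002,0.02,-0.0005],"turn":[0,0,0],"hand":0.0}]'

```text
time: 7.85
ee_pos: [0.6262, 0.0071, 0.1033]
eef_rot: [0.999, 0.04, 0.003, 0.003]
ft_force: [-0.1, -2.5, 3.5]
width: 0.0216
```

Request:
apply_moves --deltas '[{"translation":[-0.002,0.02,-0.0005],"turn":[0,0,0.004],"hand":0.0},{"translation":[-0.002,0.02,-0.0005],"turn":[0,0,0.004],"hand":0.0},{"translation":[-0.002,0.02,-0.0005],"turn":[0,0,0],"hand":0.0},{"translation":[-0.002,0.02,-0.0005],"turn":[0,0,0],"hand":0.0},{"translation":[-0.002,0.015,-0.0005],"turn":[0,0,0],"hand":0.0}]'

```text
time: 8.35
ee_pos: [0.6172, 0.1066, 0.1037]
eef_rot: [0.999, 0.045, 0.007, 0.005]
ft_force: [0.7, -2.9, 3.4]
width: 0.0214
```

Request:
apply_moves --deltas '[{"translation":[-0.001,0.012,-0.0005],"turn":[0,0,0],"hand":0.0},{"translation":[-0.001,0.012,-0.0005],"turn":[0,0,0],"hand":0.0},{"translation":[-0.001,0.012,0],"turn":[0,0,0],"hand":0.0},{"translation":[-0.001,0.012,0],"turn":[0,0,0],"hand":0.0},{"translation":[0,0,0],"turn":[0,0,0],"hand":0.0}]'

```text
time: 8.85
ee_pos: [0.6122, 0.1606, 0.1026]
eef_rot: [0.999, 0.046, 0.007, 0.005]
ft_force: [-0.6, -0.3, -1.3]
width: 0.0214
```

Run:
```python
from h import *
a=shot('side','s6.png');c=shot('scene','c6.png')
A=cv2.resize(a[215:385,195:365],(400,400),interpolation=2)
C=cv2.resize(c[195:305,310:450],(400,314),interpolation=2)
cv2.imwrite('pics/m6.png',np.hstack([A,np.vstack([C,np.zeros((86,400,3),np.uint8)])])[:,:,::-1])
```

```text
(no output)
```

View pics/m6.png

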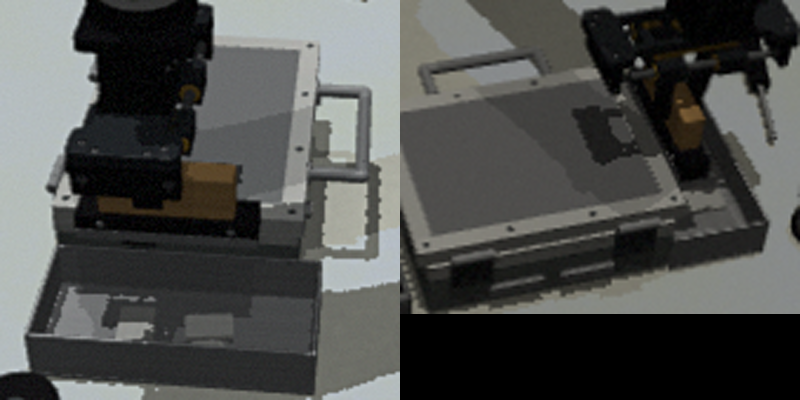

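Lid is clear and the pieces lie in the tray at around (130,318) and (210,330) in the side crop. I'll lift the scraper and return it to its old place.

Request:
apply_moves --deltas '[{"translation":[0,0,0.025],"turn":[0,0,0],"hand":0.0},{"translation":[0,-0.01,0.025],"turn":[0,0,-0.01],"hand":0.0},{"translation":[-0.005,-0.042,0],"turn":[0,0,-0.012],"hand":0.0},{"translation":[-0.005,-0.042,0],"turn":[0,0,-0.012],"hand":0.0},{"translation":[-0.005,-0.042,0],"turn":[0,0,-0.012],"hand":0.0}]'

```text
time: 9.45
ee_pos: [0.5955, 0.0233, 0.1518]
eef_rot: [1.0, 0.025, 0.005, 0.004]
ft_force: [1.0, 0.7, -2.1]
width: 0.0217
```

Request:
apply_moves --deltas '[{"translation":[-0.005,-0.042,0],"turn":[0,0,-0.012],"hand":0.0},{"translation":[-0.005,-0.042,0],"turn":[0,0,-0.012],"hand":0.0},{"translation":[-0.005,-0.042,0],"turn":[0,0,-0.012],"hand":0.0},{"translation":[-0.005,-0.042,0],"turn":[0,0,-0.012],"hand":0.0},{"translation":[-0.005,-0.042,0],"turn":[0,0,-0.012],"hand":0.0}]'

```text
time: 9.95
ee_pos: [0.5667, -0.1991, 0.151]
eef_rot: [1.0, -0.009, 0.004, 0.004]
ft_force: [1.2, -0.2, -1.9]
width: 0.0218
```

Run:
```python
from h import *
a=shot('side','s7.png');c=shot('scene','c7.png')
A=cv2.resize(a[215:385,195:365],(400,400),interpolation=2)
C=cv2.resize(c[195:305,310:450],(400,314),interpolation=2)
m=np.hstack([A,np.vstack([C,np.zeros((86,400,3),np.uint8)])])[:,:,::-1]
cv2.imwrite('pics/m7.png',cv2.convertScaleAbs(m,alpha=1.6))
```

```text
(no output)
```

View pics/m7.png

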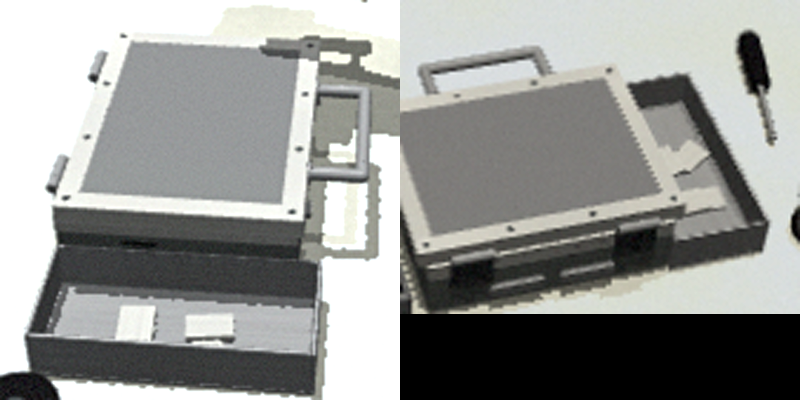

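Lid empty; the tray shows piece groups at (135,322) and (208,330) with some overlap, and nothing lies on the bench. Now I'll set the scraper down.

Request:
apply_moves --deltas '[{"translation":[-0.002,-0.04,0],"turn":[0,0,-0.01],"hand":0.0},{"translation":[-0.002,-0.035,0],"turn":[0,0,-0.01],"hand":0.0},{"translation":[0,-0.005,-0.03],"turn":[0,0,0],"hand":0.0},{"translation":[0,0,-0.035],"turn":[0,0,0],"hand":0.0},{"translation":[0,0,-0.03],"turn":[0,0,0],"hand":0.0}]'

```text
time: 10.55
ee_pos: [0.5604, -0.295, 0.0566]
eef_rot: [1.0, -0.029, 0.007, 0.007]
ft_force: [0.3, 0.2, -1.2]
width: 0.0217
```

Request:
apply_moves --deltas '[{"translation":[0.001,-0.002,-0.02],"turn":[0.012,0.012,0.008],"hand":0.0},{"translation":[0,0,-0.015],"turn":[0,0,0.004],"hand":0.0},{"translation":[0,0,-0.004],"turn":[0,0,0],"hand":0.0},{"translation":[0,0,0],"turn":[0,0,0],"hand":0.0}]'

```text
time: 10.95
ee_pos: [0.5571, -0.2973, 0.0111]
eef_rot: [1.0, -0.024, -0.003, -0.0]
ft_force: [-0.3, -0.4, 0.0]
width: 0.0217
```

Request:
apply_moves --deltas '[{"translation":[0,0,-0.001],"turn":[0,0,0],"hand":0.0},{"translation":[0,0,0],"turn":[0,0,0],"hand":0.05},{"translation":[0,0,0],"turn":[0,0,0],"hand":0.05},{"translation":[0,0,0],"turn":[0,0,0],"hand":0.05},{"translation":[0,0,0],"turn":[0,0,0],"hand":0.05}]'

```text
time: 11.45
ee_pos: [0.5594, -0.298, 0.0139]
eef_rot: [1.0, -0.025, 0.0, 0.001]
ft_force: [-0.8, -0.2, -0.1]
width: 0.0453
```

Request:
apply_moves --deltas '[{"translation":[0,0,0],"turn":[0,0,0],"hand":0.05},{"translation":[0,0,0.03],"turn":[0,0,0],"hand":0.05},{"translation":[0,0,0.04],"turn":[0,0,0],"hand":0.05},{"translation":[0,0,0.04],"turn":[0,0,0],"hand":0.05},{"translation":[0,0,0.03],"turn":[0,0,0],"hand":0.05}]'

```text
time: 11.95
ee_pos: [0.5555, -0.296, 0.153]
eef_rot: [1.0, -0.024, -0.004, -0.001]
ft_force: [0.4, -0.3, -0.7]
width: 0.0499
```

Request:
apply_moves --deltas '[{"translation":[-0.008,0.025,0],"turn":[0,0,0.14],"hand":0.05},{"translation":[-0.008,0.025,0],"turn":[0,0,0.14],"hand":0.05},{"translation":[-0.008,0.025,0],"turn":[0,0,0.14],"hand":0.05},{"translation":[-0.008,0.025,0],"turn":[0,0,0.14],"hand":0.05},{"translation":[-0.008,0.025,0],"turn":[0,0,0.14],"hand":0.05}]'

```text
time: 12.45
ee_pos: [0.5168, -0.1724, 0.1596]
eef_rot: [0.945, 0.328, 0.001, 0.003]
ft_force: [0.0, 0.3, -0.2]
width: 0.0499
```

Request:
apply_moves --deltas '[{"translation":[-0.008,0.025,0],"turn":[0,0,0.14],"hand":0.036},{"translation":[-0.008,0.025,0],"turn":[0,0,0.14],"hand":0.036},{"translation":[-0.008,0.025,0],"turn":[0,0,0.14],"hand":0.036},{"translation":[-0.008,0.025,0],"turn":[0,0,0.14],"hand":0.036},{"translation":[-0.008,0.025,0],"turn":[0,0,0.14],"hand":0.036}]'

```text
time: 12.95
ee_pos: [0.4748, -0.0424, 0.1602]
eef_rot: [0.765, 0.644, 0.002, 0.004]
ft_force: [1.2, -0.1, 0.6]
width: 0.0364
```

Run:
```python
from h import *
s=readout.read_state();print(s['ee_pos'],s['eef_rot'],s['joint_positions'])
from scipy.spatial.transform import Rotation as R
M=R.from_quat(s['eef_rot']).as_matrix();print('yaw',np.arctan2(M[1,0],M[0,0]),'z',M[:,2])
```

```text
[ 0.47479977 -0.04237566  0.16020986] [0.76506873 0.64393196 0.0024598  0.00392697] [ 0.51998838  0.05559623 -0.54030674  1.87268066  0.03374212  1.21264112
 -0.20273012]
yaw 1.399265089202057 z [ 0.00882123 -0.0028409  -0.99995706]
```

Request:
apply_moves --deltas '[{"translation":[-0.004,0.023,-0.01],"turn":[0,0.005,0.13],"hand":0.036},{"translation":[-0.004,0.02,-0.01],"turn":[0,0.004,0.11],"hand":0.036},{"translation":[0,0,0],"turn":[0,0,0],"hand":0.036}]'

```text
time: 13.25
ee_pos: [0.4658, 0.0056, 0.1407]
eef_rot: [0.675, 0.737, 0.0, 0.002]
ft_force: [0.4, 0.6, 0.7]
width: 0.0361
```

Run:
```python
from h import *
from scipy.spatial.transform import Rotation as R
s=readout.read_state();M=R.from_quat(s['eef_rot']).as_matrix();print(s['ee_pos'],'yaw',np.arctan2(M[1,0],M[0,0]),'z',M[:,2])
c=calibration('wrist');w=shot('wrist','w8.png');p=np.array(s['ee_pos']);print(np.linalg.inv(np.array(c['extrinsics']))[:3,3])
print('bar c, ends, tip',proj('wrist',[(.4655,.003,.083),(.4708,-.057,.083),(.4602,.063,.083),p+[0,0,.02]],c).round().tolist())
a=shot('side','s8.png'); print(proj('side',[p+[0,0,.02]]))
W=cv2.resize(w,(520,390)); A=cv2.resize(a[195:345,265:395],(270,312),interpolation=2)
cv2.imwrite('pics/m8.png',cv2.convertScaleAbs(np.hstack([W,np.vstack([A,np.zeros((78,270,3),np.uint8)])])[:,:,::-1],alpha=1.5))
```

```text
[0.46579206 0.0055865  0.14071315] yaw 1.65865397772217 z [ 0.00260557 -0.00230608 -0.99999395]
[0.45782792 0.08382091 0.32758284]
bar c, ends, tip [[321.0, 253.0], [321.0, 326.0], [321.0, 171.0], [322.0, 295.0]]
[[351.12613594 241.16582359]]
```

View pics/m8.png

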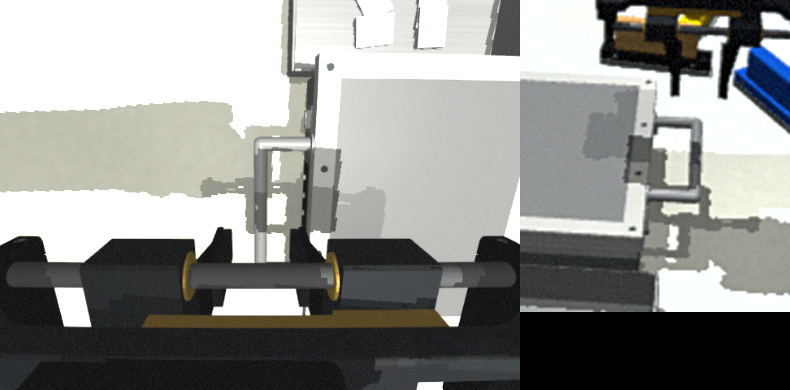

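Bar in the wrist view sits at column 260 of the crop (320 full-size, predicted 321), centred between the fingers. Descending onto it.

Request:
apply_moves --deltas '[{"translation":[0,-0.002,-0.03],"turn":[0,0,0],"hand":0.036},{"translation":[0,0,-0.03],"turn":[0,0,0],"hand":0.036},{"translation":[0,0,-0.02],"turn":[0,0,0],"hand":0.036},{"translation":[0,0,-0.005],"turn":[0,0,0],"hand":0.036},{"translation":[0,0,0],"turn":[0,0,0],"hand":0.036}]'

```text
time: 13.85
ee_pos: [0.4701, -0.0053, 0.057]
eef_rot: [0.685, 0.729, 0.001, 0.005]
ft_force: [0.3, 0.2, 0.2]
width: 0.0359
```

Request:
apply_moves --deltas '[{"translation":[-0.003,0.004,-0.006],"turn":[0,0.004,0.02],"hand":0.036},{"translation":[0,0,-0.004],"turn":[0,0,0],"hand":0.036},{"translation":[0,0,0],"turn":[0,0,0],"hand":0.0},{"translation":[0,0,0],"turn":[0,0,0],"hand":0.0},{"translation":[0,0,0],"turn":[0,0,0],"hand":0.0}]'

```text
time: 14.35
ee_pos: [0.4694, -0.0019, 0.0495]
eef_rot: [0.678, 0.735, 0.001, 0.006]
ft_force: [-0.4, 0.8, -0.0]
width: 0.0193
```

Request:
apply_moves --deltas '[{"translation":[0,0,0],"turn":[0,0,0],"hand":0.0},{"translation":[0,0,0],"turn":[0,0,0],"hand":0.0}]'

```text
time: 14.55
ee_pos: [0.4664, -0.0021, 0.0494]
eef_rot: [0.678, 0.735, -0.001, 0.004]
ft_force: [2.6, 0.6, -1.0]
width: 0.0106
```

Request:
apply_moves --deltas '[{"translation":[0,0,0],"turn":[0,0,0],"hand":0.0},{"translation":[0,0,0],"turn":[0,0,0],"hand":0.0}]'

```text
time: 14.75
ee_pos: [0.4665, -0.0021, 0.0494]
eef_rot: [0.678, 0.735, -0.001, 0.004]
ft_force: [-0.2, 1.2, -2.1]
width: 0.0107
```

Request:
apply_moves --deltas '[{"translation":[0,0,0],"turn":[0,0,0],"hand":0.03},{"translation":[0,0,0],"turn":[0,0,0],"hand":0.03},{"translation":[0,0,0],"turn":[0,0,0],"hand":0.03},{"translation":[0,0,-0.006],"turn":[0,0,0],"hand":0.03},{"translation":[0,0,-0.004],"turn":[0,0,0],"hand":0.03}]'

```text
time: 15.25
ee_pos: [0.4676, -0.0022, 0.0396]
eef_rot: [0.678, 0.735, -0.0, 0.005]
ft_force: [-0.2, 0.5, -0.5]
width: 0.0295
```

Request:
apply_moves --deltas '[{"translation":[0,0,0],"turn":[0,0,0],"hand":0.0},{"translation":[0,0,0],"turn":[0,0,0],"hand":0.0},{"translation":[0,0,0],"turn":[0,0,0],"hand":0.0},{"translation":[0,0,0],"turn":[0,0,0],"hand":0.0},{"translation":[0,0,0],"turn":[0,0,0],"hand":0.0}]'

```text
time: 15.75
ee_pos: [0.4665, -0.0021, 0.0386]
eef_rot: [0.678, 0.735, -0.001, 0.004]
ft_force: [0.8, 0.4, -1.2]
width: 0.0109
```

Request:
apply_moves --deltas '[{"translation":[0.0003,0,0.0126],"turn":[0,0,0],"hand":0.0},{"translation":[0.0009,0.0001,0.0126],"turn":[0,0,0],"hand":0.0},{"translation":[0.0016,0.0001,0.0126],"turn":[0,0,0],"hand":0.0},{"translation":[0.0022,0.0002,0.0125],"turn":[0,0,0],"hand":0.0},{"translation":[0.0028,0.0002,0.0123],"turn":[0,0,0],"hand":0.0}]'

```text
time: 16.25
ee_pos: [0.4751, -0.0014, 0.1055]
eef_rot: [0.678, 0.735, -0.0, 0.004]
ft_force: [5.6, 0.4, -5.7]
width: 0.011
```

Request:
apply_moves --deltas '[{"translation":[0.004,0.0003,0.0121],"turn":[0,0,0],"hand":0.0},{"translation":[0.0043,0.0004,0.0119],"turn":[0,0,0],"hand":0.0},{"translation":[0.0048,0.0004,0.0117],"turn":[0,0,0],"hand":0.0},{"translation":[0.0054,0.0005,0.0114],"turn":[0,0,0],"hand":0.0},{"translation":[0.006,0.0005,0.0111],"turn":[0,0,0],"hand":0.0}]'

```text
time: 16.75
ee_pos: [0.5008, 0.0009, 0.169]
eef_rot: [0.678, 0.735, -0.001, 0.004]
ft_force: [5.0, 1.0, -6.5]
width: 0.011
```

Request:
apply_moves --deltas '[{"translation":[0.008,0.0007,0.0107],"turn":[0,0,0],"hand":0.0},{"translation":[0.0073,0.0007,0.0103],"turn":[0,0,0],"hand":0.0},{"translation":[0.0078,0.0007,0.0099],"turn":[0,0,0],"hand":0.0},{"translation":[0.0083,0.0007,0.0095],"turn":[0,0,0],"hand":0.0},{"translation":[0.0088,0.0008,0.0091],"turn":[0,0,0],"hand":0.0}]'

```text
time: 17.25
ee_pos: [0.5401, 0.0043, 0.222]
eef_rot: [0.678, 0.735, -0.004, 0.001]
ft_force: [0.7, 0.4, -5.2]
width: 0.0109
```

Request:
apply_moves --deltas '[{"translation":[0.0105,0.0008,0.0087],"turn":[0,0,0],"hand":0.0},{"translation":[0.0096,0.0008,0.008],"turn":[0,0,0],"hand":0.0},{"translation":[0.01,0.0009,0.0075],"turn":[0,0,0],"hand":0.0},{"translation":[0.009,0.0009,0.006],"turn":[0,0,0],"hand":0.0},{"translation":[0.002,0.0,0.001],"turn":[0,0,0],"hand":0.0}]'

```text
time: 17.75
ee_pos: [0.5816, 0.0079, 0.2569]
eef_rot: [0.678, 0.735, -0.006, -0.002]
ft_force: [-2.9, 0.4, -1.3]
width: 0.0108
```

```bash
cat > lid.py <<'E'
from h import *
a=shot('side','s9.png');c=shot('scene','c9.png')
s=readout.read_state();print(s['time'],s['ee_pos'],s['ft_force'],s['width'])
C0=np.array([.610,.0155,0]);ex=np.array([.9961,.0879,0]);ey=np.array([-.0879,.9961,0]);H=C0+.108*ex+[0,0,.083]
# lid front +y corner & side strip candidates: predicted pixel per angle, bottom/top of front edge
for th in(.9,.96,1.0,1.047,1.1,1.134):
    f=lambda r,h,y:H+ey*y-ex*(r*np.cos(th)-h*np.sin(th))+np.array([0,0,r*np.sin(th)+h*np.cos(th)])
    print(th,'side',proj('side',[f(.208,.009,.13),f(.208,-.009,.13),f(.253,0,.063)]).round(1).tolist(),'scene',proj('scene',[f(.208,.009,-.13),f(.208,.009,.13)]).round(1).tolist())
E
python3 lid.py
python3 - <<'E'
import cv2,numpy as np
a=cv2.imread('pics/s9.png'); np.set_printoptions(linewidth=250)
A=cv2.resize(a[130:330,190:390],(600,600),interpolation=2); cv2.imwrite('pics/m9.png',cv2.convertScaleAbs(A,alpha=1.5))
E
```

```text
17.85 [0.58096074 0.00786206 0.25648234] [-2.90617262  0.70041034  0.98327982] 0.011027693963126849
0.9 side [[274.3, 234.7], [282.8, 240.7], [299.2, 200.5]] scene [[306.0, 208.8], [402.5, 193.1]]
0.96 side [[268.0, 230.9], [277.0, 236.5], [292.2, 195.6]] scene [[307.0, 209.4], [404.3, 193.5]]
1.0 side [[263.6, 228.4], [272.9, 233.8], [287.3, 192.5]] scene [[307.7, 209.9], [405.5, 193.9]]
1.047 side [[258.4, 225.8], [267.9, 230.8], [281.4, 189.1]] scene [[308.6, 210.7], [406.9, 194.6]]
1.1 side [[252.3, 223.0], [262.1, 227.7], [274.5, 185.5]] scene [[309.6, 211.9], [408.6, 195.6]]
1.134 side [[248.3, 221.4], [258.3, 225.8], [270.0, 183.3]] scene [[310.2, 212.8], [409.6, 196.4]]
```

Picture limit reached, so I'll check the lid angle numerically: find the lid's front corner in the side image and compare it with the prediction.

Run:
```python
import cv2,numpy as np
np.set_printoptions(linewidth=400)
a=cv2.imread('pics/s9.png',0); b=cv2.imread('pics/s7.png',0)
print('cols',list(range(246,304,2)))
for r in range(180,250,2): print(r,' '.join('%3d'%v for v in a[r,246:304:2]))
```

```text
cols [246, 248, 250, 252, 254, 256, 258, 260, 262, 264, 266, 268, 270, 272, 274, 276, 278, 280, 282, 284, 286, 288, 290, 292, 294, 296, 298, 300, 302]
180 177 178 178 178 177 177 175 176 177 176 175 179 179 105  60  98 113 120  59   0   9  63  67  46  35   6   3 167 180
182 178 177 177 176 176 179 176 176 178 175 176 180 126  62  63 101 120 120 123  15  26  64  63  62  73   4  29 175 177
184 178 177 178 176 178 179 176 177 179 177 179 148  74  59  82  94 121 122 121  39  57  70  64  78 103  45  66 178 179
186 177 177 175 179 177 176 176 176 176 176 166  88  57  62  97  66  60  73  73 123 111 130  57 128 180 182 178 178 176
188 176 178 177 176 175 178 176 176 178 180 115  58  60  61  68  61  72  76  58  69 120  75  53 164 177 178 176 179 178
190 177 177 177 176 176 175 178 177 179 145  68  61  63  69  88 120 112  62  57  75  97  68  53 174 176 176 175 175 177
192 178 176 175 177 180 177 177 179 169  88  61  60  64  59 103 120 119  62  69  69  52  43  75 180 178 175 176 176 177
194 176 176 177 178 175 178 176 180 116  61  60  64  37  93 114 118 119  58  77  54  36  37 169 177 178 176 1
[... 2550 characters left out ...]
 111  84  55  56  54  53  56  52  86  92  47  37  39  85  87  86  75  29  27  34  32  64  18  10  10
240  70  68  66  97 100  56  58  53  55  52  55  61  57  62  63  62  64  61  61  62  63  64  65  76  78  71  62  67 138
242  70  71  79 119  56  56  51  55  55  55  52  51  48  46  49  49  48  49  49  51  50  52  54  54  55  56  58  59  56
244  72  68 112  70  52  50  56  55  53  57  69  65  65  67  62  64  62  64  62  62  58  59  60  57  58  50  53  53  48
246  66 107  87  52  55  53  51  53  55  64  64  65  66  65  65  66  65  62  63  59  66  64  63  63  65  63  62  64  60
248  90 103  54  55  53  55  56  55  63  66  67  67  67  67  63  63  65  67  67  64  63  64  62  64  65  66  65  67  69
```

The lid corner is at about (262,229)/(272,233), which gives θ ≈ 1.01 rad, matching arm kinematics (1.006). Nudging 0.03 rad toward the centre of the range.

Request:
apply_moves --deltas '[{"translation":[0.003,0.0003,0.002],"turn":[0,0,0],"hand":0.0},{"translation":[0.003,0.0003,0.002],"turn":[0,0,0],"hand":0.0},{"translation":[0,0,0],"turn":[0,0,0],"hand":0.0},{"translation":[0,0,0],"turn":[0,0,0],"hand":0.0},{"translation":[0,0,0],"turn":[0,0,0],"hand":0.0}]'

```text
time: 18.35
ee_pos: [0.5861, 0.0083, 0.2599]
eef_rot: [0.678, 0.735, -0.007, -0.003]
ft_force: [-1.2, 0.6, -1.7]
width: 0.0109
```

Request:
apply_moves --deltas '[{"translation":[0,0,0],"turn":[0,0,0],"hand":0.0},{"translation":[0,0,0],"turn":[0,0,0],"hand":0.0},{"translation":[0,0,0],"turn":[0,0,0],"hand":0.0}]'

```text
time: 18.65
ee_pos: [0.5859, 0.0083, 0.2598]
eef_rot: [0.678, 0.735, -0.007, -0.003]
ft_force: [-2.1, 0.2, -2.4]
width: 0.0112
```

```bash
python3 lid.py | head -1
python3 - <<'E'
from h import *
a=cv2.imread('pics/s9.png',0)
for r in range(220,240,2): print(r,' '.join('%3d'%v for v in a[r,246:284:2]))
a=cv2.imread('pics/s9.png');c=cv2.imread('pics/c9.png')
for n,im,b in(('side',a,(205,300,335,385)),('scene',c,(380,220,440,290))):
    x0,y0,x1,y1=b;g=cv2.cvtColor(im[y0:y1,x0:x1],6); print(n,'thr')
    cs,_=cv2.findContours((g>125).astype(np.uint8),0,2)
    for k in cs:
        if cv2.contourArea(k)>15: u=np.array(cv2.minAreaRect(k)[0])+[x0,y0];print(cv2.contourArea(k),u,onz(n,[u],.005).round(3))
h=cv2.cvtColor(c,40);m=((h[...,0]<22)&(h[...,1]>80)&(h[...,2]>50)).astype(np.uint8);m[:,:225]=0;m[:,255:]=0;m[:235]=0;m[290:]=0
ys,xs=np.nonzero(m);print('scraper',xs.min(),xs.max(),ys.min(),ys.max(),len(xs))
E
```

```text
18.75 [0.58593815 0.0082658  0.25984187] [-1.43343222  0.49426756 -1.74477417] 0.011299863641836575
220  66  60  62  64  44  35  69  76 112 139 143 144 139 143 172 178 176 178 177
222  58  60  60  69  34  59  69  98 116 142 144 140 139 148 175 177 177 177 175
224  58  62  64  50  39  69  67 108 130 141 143 141 142 151 178 178 176 175 178
226  61  60  69  43  68  67  77  76 136 147 143 141 144 164 177 177 177 177 178
228  58  65  68  67  66  64  82  71  53 105 144 145 144 176 179 178 177 177 176
230  62  70  69  67  68  79 104  52  53  47  61 121 150 182 182 181 181 182 180
232  69  70  68  65  67 110  64  50  54  50  56  49  92  60  54  64  66  78  86
234  67  68  69  65  94  85  52  57  53  55  50  63 134 138  70   8   6  11  50
236  69  69  69  81 103  53  54  53  54  54  57 128 136 136  26  13   7  29   1
238  67  69  67 114  65  54  57  55  56  57  58  77  88  92  44  38  36  88  88
side thr
369.5 [272.  380.5] [[0.574 0.241 0.005]]
18.0 [283.5 361. ] [[0.564 0.193 0.005]]
26.0 [333. 369.] [[0.471 0.196 0.005]]
177.5 [284.5 352.5] [[0.567 0.172 0.005]]
218.0 [251.5 352. ] [[0.628 0.182 0.005]]
34.0 [228.09589005 343.08904266] [[0.679 0.168 0.005]]
213.5 [305.7490387  305.51556444] [[0.551 0.034 0.005]]
455.0 [211.5 328. ] [[0.724 0.134 0.005]]
scene thr
81.0 [427.24060059 287.67695618] [[0.711 0.211 0.005]]
42.0 [416.75384903 263.53076935] [[0.618 0.208 0.005]]
18.5 [413.5 249. ] [[0.56  0.216 0.005]]
556.0 [431.91082764 242.00318527] [[0.54  0.28  0.005]]
scraper 236 244 239 267 215
```

```bash
python3 -c "
from h import *
print(order.close_job()); s=readout.read_state(); print(s['time'],s['ee_pos'],s['width'])"
```

```text
the job is handed in; nothing more can be done
None
the job is handed in; nothing more can be done
```

The job is handed in with the lid held by its handle at about 60 degrees, the scraper back on the bench, and the pieces swept into the tray. I have no verdict, because handing in reports none.

**What I did:** I gripped the wooden scraper and swept the closed lid once towards the tray. I then set the scraper back upright within about a centimetre of where it had stood, and gripped the handle from above. The lid went up in small steps along its arc, and I handed in with the grip still closed.

**Last checks:**
- **Lid:** its front corner in the side picture puts it at about 1.03 rad. An earlier check against the arm's position agreed within 0.01 rad. The reading was steady, with the fingers about 11 mm apart on the 12 mm bar.
- **Pieces:** the lid was empty and nothing lay on the bench. The pieces overlap in two groups in the tray. The size of those groups fits four pieces, but I never saw four separate outlines.
- **Scraper:** by its colour in the scene camera it stands at its old place. I did not measure its tilt after letting go.
- **Multimeter, spool and screwdriver:** nothing came near them, but I did not measure them again.

**What disagreed:** the fingertips sat about 34 mm further back than the stated tool data. My first grasp of the scraper therefore closed on air just above it. I measured the offset from two camera views and corrected for it from then on.

The 12-picture viewing limit was used up before the end, so the final checks came from pixel values only.

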